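Make up a spit counterweight on the spring scale

TASK

Make up the counterweight for the rotisserie spit: take the iron rings from the board one at a time and thread each over the brass post of the spring scale, flat down on the pan or on the ring below, until the pan's pointer stands in the green band. Stop as soon as it is there, pick up no further ring and leave the spare ones on the board. Lower the rings gently: do not drop them, press the scale hard or push its pan down to the bottom, and leave the other things on the counter where they are.

Things in the scene. Friction and masses are not known exactly. Their poses are not given: they have to be found in the camera images.
- scale: spring scale, fixed to the counter: red housing 150 x 150 x 85 mm high; origin at the centre of its underside, z up, x towards its white dial face. Above it a flat round aluminium pan (100 mm in diameter, no rim) moves straight up and down. A pointer with an orange tip hangs from the pan over the dial: green band from 22 to 39 mm of sinking, black below.
- pan_centre (a point): centre of the pan's flat top; sinks with it (145 mm over the counter when empty). A brass post, 16 mm thick, rounded top edge, stands 60 mm over the pan, its axis 7 mm off this point in a direction that is not measured and differs every time; it stays there. Feel for it: a ring resting on the post's top pushes the pan down, and the pan springs up when the hole finds the post.
- pan (a joint): how far the pan has sunk, m: 0 empty, 0.022 where the green band starts, 0.050 at the bottom stop. Spring rate 237 N/m (9 to 15 mm for each ring), settles in about half a second. Two or three rings are needed.
- board: wooden board lying on the counter, fixed, 220 x 190 x 12 mm; origin at the centre of its underside, x along its 220 mm side. The rings lie on it in two rows of two, about 116 mm apart along its x and 90 mm along its y, so fingers closing along its x have most room.
- ring_a: cast-iron counterweight ring lying flat, dark, 60 mm outside diameter, 16 mm high, round hole 20 mm in diameter; origin at the centre of its underside, z up. The four look alike but weigh 0.21 to 0.37 kg each (unmarked). At the start it lies on the board, more than 80 mm from the next ring's centre.
- ring_b: cast-iron counterweight ring lying flat, dark, 60 mm outside diameter, 16 mm high, round hole 20 mm in diameter; origin at the centre of its underside, z up. The four look alike but weigh 0.21 to 0.37 kg each (unmarked). At the start it lies on the board, more than 80 mm from the next ring's centre.
- ring_c: cast-iron counterweight ring lying flat, dark, 60 mm outside diameter, 16 mm high, round hole 20 mm in diameter; origin at the centre of its underside, z up. The four look alike but weigh 0.21 to 0.37 kg each (unmarked). At the start it lies on the board, more than 80 mm from the next ring's centre.
- ring_d: cast-iron counterweight ring lying flat, dark, 60 mm outside diameter, 16 mm high, round hole 20 mm in diameter; origin at the centre of its underside, z up. The four look alike but weigh 0.21 to 0.37 kg each (unmarked). At the start it lies on the board, more than 80 mm from the next ring's centre.
- funnel: bystander: yellow plastic funnel standing mouth down, 100 mm wide, 108 mm high; origin under its centre
- brush: bystander: steel grill brush with wooden handle, 260 mm long, 32 mm high, handle along -x; origin under the head
- ramekin: bystander: clear glass ramekin, 72 mm wide, 45 mm high, between the board and the scale; origin under its centre
- spatula: bystander: orange silicone spatula lying flat along its x
- mill: bystander: dark wooden pepper mill, 56 mm wide, 153 mm high; origin under its centre
- jar: bystander: amber spice jar, 60 mm wide, 90 mm high; origin under its centre
Mind the look-alikes: they are no part of the job. What is shaped like the ring_d but red or turquoise is not meant.

How it is judged:
On the way:
1. a first ring, alone, sits flat on the pan around the post, let go (value of joint pan between 0.007 and 0.0175 m and velocity of joint pan between -0.01 and 0.01 m/s and (((horizontal distance between ring_a and pan_centre below 0.0115 m and z of ring_a in the frame of pan_centre between -0.003 and 0.036 m and angle between ring_a's own z axis and vertical below 0.1 rad) and contact force between the fingers and ring_a below 0.1 N) or ((horizontal distance between ring_b and pan_centre below 0.0115 m and z of ring_b in the frame of pan_centre between -0.003 and 0.036 m and angle between ring_b's own z axis and vertical below 0.1 rad) and contact force between the fingers and ring_b below 0.1 N) or ((horizontal distance between ring_c and pan_centre below 0.0115 m and z of ring_c in the frame of pan_centre between -0.003 and 0.036 m and angle between ring_c's own z axis and vertical below 0.1 rad) and contact force between the fingers and ring_c below 0.1 N) or ((horizontal distance between ring_d and pan_centre below 0.0115 m and z of ring_d in the frame of pan_centre between -0.003 and 0.036 m and angle between ring_d's own z axis and vertical below 0.1 rad) and contact force between the fingers and ring_d below 0.1 N))), for 0.2 s.
At the end, for the whole second after the job is handed in: With everything let go and at rest, the pan stands in the green band (sunk between 21 and 40.5 mm); every ring is either threaded on the post lying flat in the stack on the pan, or lying flat on the board. At the first step one ring alone was on the pan (value of joint pan between 0.021 and 0.0405 m and velocity of joint pan between -0.01 and 0.01 m/s and ((horizontal distance between ring_a and pan_centre below 0.0115 m and z of ring_a in the frame of pan_centre between -0.003 and 0.036 m and angle between ring_a's own z axis and vertical below 0.1 rad) or (height (world z) of ring_a between 0.008 and 0.018 m and angle between ring_a's own z axis and vertical below 0.1 rad and x of ring_a in the frame of board between -0.11 and 0.11 m and y of ring_a in the frame of board between -0.095 and 0.095 m)) and ((horizontal distance between ring_b and pan_centre below 0.0115 m and z of ring_b in the frame of pan_centre between -0.003 and 0.036 m and angle between ring_b's own z axis and vertical below 0.1 rad) or (height (world z) of ring_b between 0.008 and 0.018 m and angle between ring_b's own z axis and vertical below 0.1 rad and x of ring_b in the frame of board between -0.11 and 0.11 m and y of ring_b in the frame of board between -0.095 and 0.095 m)) and ((horizontal distance between ring_c and pan_centre below 0.0115 m and z of ring_c in the frame of pan_centre between -0.003 and 0.036 m and angle between ring_c's own z axis and vertical below 0.1 rad) or (height (world z) of ring_c between 0.008 and 0.018 m and angle between ring_c's own z axis and vertical below 0.1 rad and x of ring_c in the frame of board between -0.11 and 0.11 m and y of ring_c in the frame of board between -0.095 and 0.095 m)) and ((horizontal distance between ring_d and pan_centre below 0.0115 m and z of ring_d in the frame of pan_centre between -0.003 and 0.036 m and angle between ring_d's own z axis and vertical below 0.1 rad) or (height (world z) of ring_d between 0.008 and 0.018 m and angle between ring_d's own z axis and vertical below 0.1 rad and x of ring_d in the frame of board between -0.11 and 0.11 m and y of ring_d in the frame of board between -0.095 and 0.095 m)) and contact force between the fingers and ring_a below 0.1 N and contact force between the fingers and ring_b below 0.1 N and contact force between the fingers and ring_c below 0.1 N and contact force between the fingers and ring_d below 0.1 N); the robot touches nothing.
It fails at once if a further ring carried once the pan stands in the green band (sunk more than 23.5 mm) (value of joint pan above 0.0235 m and ((height (world z) of ring_a above 0.06 m and horizontal distance between ring_a and pan_centre above 0.1 m) or (height (world z) of ring_b above 0.06 m and horizontal distance between ring_b and pan_centre above 0.1 m) or (height (world z) of ring_c above 0.06 m and horizontal distance between ring_c and pan_centre above 0.1 m) or (height (world z) of ring_d above 0.06 m and horizontal distance between ring_d and pan_centre above 0.1 m))).
It fails at once if two rings carried at a time (((height (world z) of ring_a above 0.06 m and horizontal distance between ring_a and pan_centre above 0.1 m) and (height (world z) of ring_b above 0.06 m and horizontal distance between ring_b and pan_centre above 0.1 m)) or ((height (world z) of ring_a above 0.06 m and horizontal distance between ring_a and pan_centre above 0.1 m) and (height (world z) of ring_c above 0.06 m and horizontal distance between ring_c and pan_centre above 0.1 m)) or ((height (world z) of ring_a above 0.06 m and horizontal distance between ring_a and pan_centre above 0.1 m) and (height (world z) of ring_d above 0.06 m and horizontal distance between ring_d and pan_centre above 0.1 m)) or ((height (world z) of ring_b above 0.06 m and horizontal distance between ring_b and pan_centre above 0.1 m) and (height (world z) of ring_c above 0.06 m and horizontal distance between ring_c and pan_centre above 0.1 m)) or ((height (world z) of ring_b above 0.06 m and horizontal distance between ring_b and pan_centre above 0.1 m) and (height (world z) of ring_d above 0.06 m and horizontal distance between ring_d and pan_centre above 0.1 m)) or ((height (world z) of ring_c above 0.06 m and horizontal distance between ring_c and pan_centre above 0.1 m) and (height (world z) of ring_d above 0.06 m and horizontal distance between ring_d and pan_centre above 0.1 m))).
It fails at once if the pan pushed to its bottom stop (sunk more than 47 mm) (value of joint pan above 0.047 m).
It fails at once if a ring dropped or pressed on the scale or on another ring, or the gripper or arm pressing on the scale, with more than 15 N (contact force between any of the fingers, the arm, ring_a, ring_b, ring_c, ring_d and scale above 15 N or contact force between ring_a and ring_b above 15 N or contact force between any of ring_a, ring_b and ring_c above 15 N or contact force between any of ring_a, ring_b, ring_c and ring_d above 15 N).
It fails at once if another thing on the counter moved more than 30 mm (distance of any of funnel, brush, ramekin, spatula, mill, jar from where it was at the start of the episode above 0.03 m).
It also fails if it takes over 72 s, if anything falls off the work surface, if the arm or the gripper's body presses on something with over 40 N, if the wrist force passes 120 N, or if a joint passes its speed limit or range.

ROBOT

A 6-joint arm with a two-finger parallel gripper is mounted at the origin on the work surface. World frame = base frame: x ahead of the robot, y to its left, z up, the work surface at z = 0. Lengths are in m, angles in rad, forces in N, time in s.
With the tool pointing down it reaches from about 0.425 to 0.95 m from the base axis. Payload 3.5 kg.
Tool frame: the origin (TCP) lies between the finger pads; the fingertips stand 22 mm ahead of it and the grasp point (between the pads) lies 3 mm ahead of it (ctrl.nose_length is the z of the fingertips in the tool frame, in m); z points along the fingers, y is the line along which they close (so a half turn about z gives the same grasp; the last joint's range is limited). The gripper opens to 85 mm and grips with 20 to 120 N. Pads are 22 mm wide; open, the fingers measure 114 mm over their backs; the gripper's body (76 mm by 85 mm) begins 54 mm behind the grasp point. The pads swing forward as they close: fully open they stand 13 mm farther back than shut.
Start: joints at [1.146, 0.286, 1.577, -0, 1.279, -0.15], TCP at [0.183, 0.65, 0.253] pointing down, gripper open.
Joint ranges: [-2.77, 2.77], [-0.9, 2.22], [0.21, 2.48], [-1.53, 4.67], [0.24, 2.81], [-2.84, 2.84]. Speed limits (rad/s): [2.79, 2.79, 3.14, 3.14, 3.14, 3.14].

INTERFACE

Orientations are given as a unit quaternion [x, y, z, w].
In Python, from plant import ctrl gives the robot as it stands. The module is installed in compiled form; this text tells all that it offers.
- The arm moves only by the tool send_rows, never from a script. Its argument "rows" is text: rows parted by semicolons, each of 7 numbers parted by spaces: the turn, a rotation vector about the tool's x, y, z in degrees, then the shift along the tool's x, y, z in mm, then the opening, from -1 (shut) to 1 (fully open). A call has 1 to 8 rows; each row is the pose to reach, as a shift and turn from the pose commanded when the call began, along the tool's axes at that moment; what a row does not reach only later rows make up. A row lasts 1/8 s, in which the tool goes at most 62.5 mm and 10.7 degrees, less where a joint would pass 70% of its speed; a pose out of reach is approached as far as the arm can. A call with a gripper value outside its range is refused whole. The fingers move at their own pace and stop on an object; "grip_force" is the grip in N (left out, the last holds). Time passes only in rows, so rows that repeat a pose let the fingers close. It gives the time, the measured TCP pose, the force, the opening and the grip force at its end, in the units of the state.
- ctrl.get_state(): the state, without advancing time (a new reading comes with each control period).
- ctrl.read_camera(name): name is "scene" or "side" or "wrist"; returns a dict with "color" (420x560x3 uint8, red, green, blue), "fx", "fy", "cx", "cy" (pixels), "extrinsics" (4x4, takes a point from world to camera coordinates). Camera axes: x right, y down, z forward; pixel columns grow to the right and rows downward; lengths in m; the calibration is good to about 2 mm. The wrist camera is an equidistant fisheye: a pixel r from the principal point sees the ray r / f radians off the axis. A picture is of the moment at which its call begins. There is no depth.
- ctrl.sign_off(): hands the job in; it is judged then, once.
Trained networks look in a picture, given as the dict that the camera call returned (one of the last four; its "shot" number tells which), for a name from the list of things; names that differ only in an ending like _2 or _b are one class to them, and where a whole thing is asked for, a point or a joint stands for the part that bears it (a point fixed in the world has none). Each returns a list of dicts, best first, with "p" (0 to 1); they miss things now and then, are a little off and sometimes report something else, mostly with a low value. They report only what shows in the picture. A call takes as long as a camera call. They do not tell look-alikes from the thing itself.
- ctrl.look_for(picture, target): "position" ([x, y, z] in m, in the coordinates of the camera as it stood for that picture, good to about 4 mm: the middle of the surface that is visible of it).
The state is a dict: "time": time; "qpos": joint angles; "dq": joint speeds; "joint_efforts": joint torques, N m; "eef_pos": TCP position; "tcp_rot": TCP orientation; "contact_force": force on the tool from outside, world axes, zero at the start; "wrist_torque": the same for the moment, N m; "opening": opening from 0.0 (shut) to 1.0 (fully open); "finger_force": force on a finger pad.
Only numpy, scipy, OpenCV 4.12 (cv2) and the standard library are available. Lean on these libraries where they do the work, as an engineer would, in place of code of your own. Each camera call takes 0.05 s, during which the arm holds its last target. There are 200 camera calls.

## Working session

There is one attempt and no reset: what is moved stays moved. The work goes in short steps, Python scripts to look and compute and a tool call to move; the robot and the scene stay as the last step left them, time stands still between calls to the robot, and variables do not carry over. Pictures are saved under pics/ and viewed, at most 10 in all, crops included, and the job is handed in when it is done.

Besides the shell and the picture viewer there is one more tool, called after "Call:" as name(argument=value, ...) on one line, values as JSON. send_rows: Moves the arm, as the interface text tells. Its arguments: {"type":"object","properties":{"rows":{"type":"string"},"grip_force":{"type":"number"}},"required":["rows"]}

```bash
mkdir -p pics
cat > h.py <<'E'
from plant import ctrl
import numpy as np, cv2
from scipy.spatial.transform import Rotation as R
def save(p,n): cv2.imwrite('pics/'+n,p['color'][:,:,::-1])
def w(p,c):
    E=np.array(p['extrinsics']); return (np.linalg.inv(E)@np.r_[c,1])[:3]
def proj(p,X):
    E=np.array(p['extrinsics']); c=(E@np.r_[X,1])[:3]; return np.array([p['fx']*c[0]/c[2]+p['cx'],p['fy']*c[1]/c[2]+p['cy']])
def ray(p,u,v,z):
    E=np.array(p['extrinsics']); Ei=np.linalg.inv(E); o=Ei[:3,3]; d=Ei[:3,:3]@np.array([(u-p['cx'])/p['fx'],(v-p['cy'])/p['fy'],1]); return o+d*(z-o[2])/d[2]
E
python3 - <<'E'
from h import *
s=ctrl.get_state(); print(s['eef_pos'],s['tcp_rot'],s['opening'],s['contact_force'],s['time'], ctrl.nose_length)
for n in ['scene','side']:
    p=ctrl.read_camera(n); save(p,n+'0.png')
    Ei=np.linalg.inv(np.array(p['extrinsics'])); print(n,Ei[:3,3].round(3),Ei[:3,2].round(2))
    for t in ['ring_a','scale','pan_centre','board','ramekin','funnel','mill','jar','brush','spatula']:
        for d in ctrl.look_for(p,t)[:7]:
            X=w(p,d['position']); print(t,round(d['p'],2),X.round(3),proj(p,X).round())
E
```

```text
[0.18288112 0.64911605 0.25194686] [ 1.36986907e-01  9.90572140e-01 -1.14002761e-03 -3.51444086e-04] 0.9975457766483021 [-0.08466128 -0.08155194 -0.46345936] 0.0 0.022
scene [1.13  0.87  1.102] [-0.35 -0.62 -0.7 ]
ring_a 0.89 [0.67  0.007 0.017] [264. 241.]
ring_a 0.84 [ 0.497 -0.157  0.033] [289. 181.]
ring_a 0.79 [ 0.507 -0.245  0.027] [271. 167.]
ring_a 0.74 [ 0.624 -0.223  0.031] [241. 182.]
ring_a 0.72 [ 0.832 -0.068  0.013] [197. 246.]
ring_a 0.71 [ 0.607 -0.129  0.029] [261. 200.]
scale 0.7 [0.592 0.255 0.086] [342. 278.]
scale 0.2 [ 0.554 -0.178  0.009] [269. 189.]
pan_centre 0.92 [0.577 0.23  0.142] [344. 253.]
board 0.67 [ 0.557 -0.177  0.01 ] [268. 189.]
ramekin 0.86 [ 0.512 -0.017  0.025] [309. 214.]
funnel 0.71 [0.589 0.485 0.031] [401. 366.]
mill 0.58 [ 0.594 -0.456  0.079] [216. 125.]
mill 0.58 [0.591 0.256 0.089] [343. 278.]
jar 0.66 [0.75  0.274 0.071] [289. 315.]
brush 0.78 [0.758 0.143 0.03 ] [259. 287.]
spatula 0.82 [ 0.736 -0.202  0.001] [210. 206.]
side [ 0.269 -0.877  0.736] [ 0.32  0.78 -0.54]
ring_a 0.93 [ 0.61  -0.24   0.026] [306. 299.]
ring_a 0.9 [ 0.485 -0.171  0.028] [251. 294.]
ring_a 0.74 [ 0.663 -0.009  0.016] [288. 247.]
ring_a 0.7 [ 0.598 -0.142  0.026] [287. 276.]
ring_a 0.59 [ 0.502 -0.256  0.025] [269. 316.]
ring_a 0.57 [ 0.826 -0.084  0.014] [347. 248.]
scale 0.65 [0.559 0.182 0.082] [236. 206.]
pan_centre 0.96 [0.565 0.211 0.14 ] [234. 186.]
pan_centre 0.65 [ 0.609 -0.235  0.027] [305. 297.]
board 0.73 [ 0.545 -0.213  0.012] [279. 303.]
ramekin 0.79 [ 0.512 -0.008  0.026] [241. 256.]
funnel 0.68 [0.558 0.452 0.042] [216. 182.]
mill 0.58 [ 0.576 -0.485  0.089] [347. 364.]
mill 0.36 [0.556 0.182 0.084] [235. 205.]
jar 0.8 [0.727 0.236 0.053] [277. 196.]
brush 0.92 [0.746 0.109 0.025] [297. 219.]
brush 0.24 [ 0.486 -0.172  0.027] [251. 294.]
spatula 0.67 [ 0.73  -0.223 -0.001] [343. 289.]
spatula 0.46 [ 0.6   -0.142  0.028] [287. 275.]
```

Run:
```python
import cv2, numpy as np
a=cv2.imread('pics/scene0.png');b=cv2.imread('pics/side0.png')
A=cv2.resize(a[100:400,150:450],(600,600),interpolation=3)
cv2.imwrite('pics/c1.png',A)
B=cv2.resize(b[150:350,180:380],(600,600),interpolation=3)
cv2.imwrite('pics/c2.png',B)
```

```text
(no output)
```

View pics/c1.png

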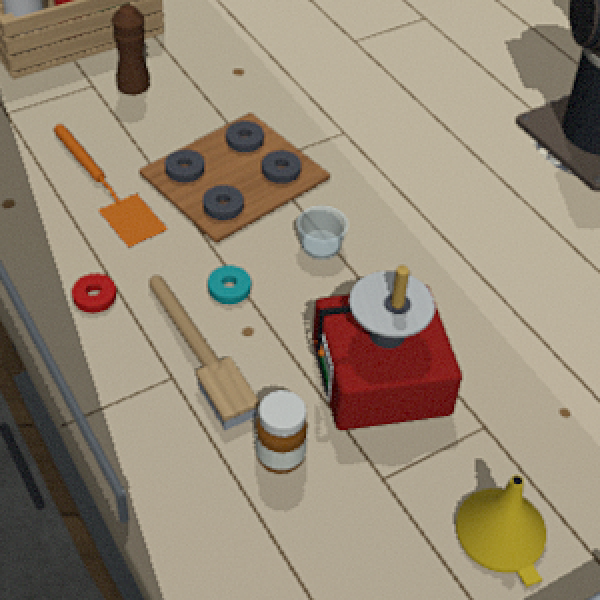

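View pics/c2.png

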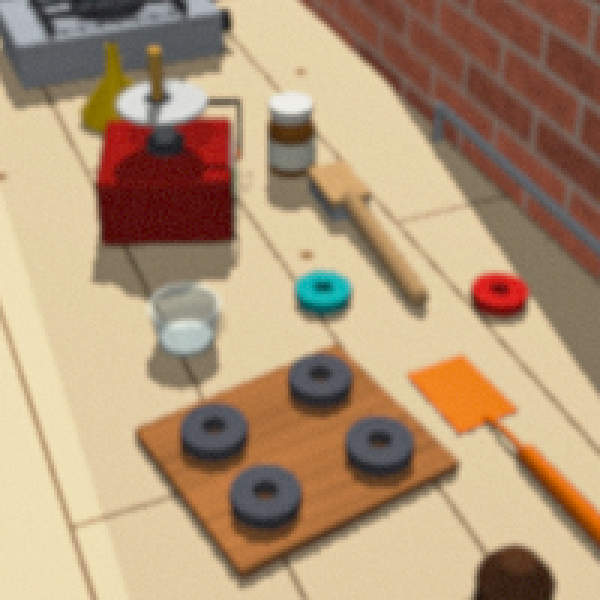

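Dark rings on the board at scene px (272,168), (242,182), (290,183), (261,201). The look-alikes are red (197,246) and turquoise (264,242), both on the counter. The pan is at (346,252), with the post top near (351,236). The dial faces +x.

```bash
cat > meas.py <<'E'
from h import *
from scipy.optimize import least_squares
def pj(p,X):  # project Nx3 incl fisheye
    E=np.array(p['extrinsics']); c=X@E[:3,:3].T+E[:3,3]
    if p.get('fish'):
        r=np.hypot(c[:,0],c[:,1]); th=np.arctan2(r,c[:,2]); k=th/np.maximum(r,1e-9)
        return np.c_[p['fx']*c[:,0]*k+p['cx'],p['fy']*c[:,1]*k+p['cy']]
    return np.c_[p['fx']*c[:,0]/c[:,2]+p['cx'],p['fy']*c[:,1]/c[:,2]+p['cy']]
a=np.linspace(0,2*np.pi,60,endpoint=False)
def cyl(x,y,r,z0,z1): return np.vstack([np.c_[x+r*np.cos(a),y+r*np.sin(a),0*a+z] for z in (z0,z1)])
def hullc(P):
    m=cv2.moments(cv2.convexHull(P.astype(np.float32))); return np.array([m['m10'],m['m01']])/m['m00'],m['m00']
def blob(mask,uv):
    n,l,st,ce=cv2.connectedComponentsWithStats(mask.astype(np.uint8))
    i=1+np.argmin(np.hypot(*(ce[1:]-uv).T)); m=(l==i); P=np.argwhere(m)[:,::-1]
    return hullc(np.vstack([P+o for o in ([-.5,-.5],[.5,-.5],[.5,.5],[-.5,.5])])) # hull centroid, area
def fit(p,c,r,z0,z1,x0):
    s=least_squares(lambda q:hullc(pj(p,cyl(*q,r,z0,z1)))[0]-c,x0,diff_step=1e-3); return s.x,hullc(pj(p,cyl(*s.x,r,z0,z1)))[1]
E
python3 - <<'E'
from meas import *
R0=[(.50,-.16),(.505,-.25),(.615,-.232),(.602,-.135)]
for n in ['scene','side']:
    p=ctrl.read_camera(n); im=p['color'].astype(int); r,g,b=im[...,0],im[...,1],im[...,2]
    dark=(r<85)&(abs(r-b)<40)&(g<90)&(b>r-10)
    for q in R0:
        c,A=blob(dark,pj(p,np.array([[*q,.02]]))[0]); print(n,'ring',fit(p,c,.03,.012,.028,q)[0].round(4),A,fit(p,c,.03,.012,.028,q)[1].round())
    pc=pj(p,np.array([[.571,.22,.145]]))[0]; print(pc)
    pan=(abs(r-b)<30)&(r>140)
    c,A=blob(pan,pc); f=fit(p,c,.05,.142,.145,(.57,.22)); print(n,'pan',f,A)
    g2=(r>110)&(r-b>50)&(b<110)&(r-g>15)
    v,u=np.mgrid[:420,:560]; g2&=(abs(u-pc[0])<25)&(v<pc[1]+5)&(v>pc[1]-45)
    n_,l,st,ce=cv2.connectedComponentsWithStats(g2.astype(np.uint8)); print(st[1:],ce[1:])
    w_=ctrl.read_camera('wrist') if n=='side' else None
save(w_,'w0.png'); print(w_['fx'],w_['cx'],w_['cy'],w_['extrinsics'])
E
```

```text
Traceback (most recent call last):
AttributeError: 'float' object has no attribute 'round'
```

```bash
cat > m1.py <<'E'
from meas import *
R0=[(.50,-.16),(.505,-.25),(.615,-.232),(.602,-.135)]
for n in ['scene','side']:
    p=ctrl.read_camera(n); im=p['color'].astype(int); r,g,b=im[...,0],im[...,1],im[...,2]
    dark=(r<85)&(abs(r-b)<40)&(g<90)&(b>r-10)
    for q in R0:
        c,A=blob(dark,pj(p,np.array([[*q,.02]]))[0]); print(n,'ring',fit(p,c,.03,.012,.028,q)[0].round(4),A,fit(p,c,.03,.012,.028,q)[1])
    pc=pj(p,np.array([[.571,.22,.145]]))[0]; print(pc)
    pan=(abs(r-b)<30)&(r>140)
    c,A=blob(pan,pc); f=fit(p,c,.05,.142,.145,(.57,.22)); print(n,'pan',f,A)
    g2=(r>110)&(r-b>50)&(b<110)&(r-g>15)
    v,u=np.mgrid[:420,:560]; g2&=(abs(u-pc[0])<25)&(v<pc[1]+5)&(v>pc[1]-45)
    n_,l,st,ce=cv2.connectedComponentsWithStats(g2.astype(np.uint8)); print(st[1:],ce[1:])
    w_=ctrl.read_camera('wrist') if n=='side' else None
save(w_,'w0.png'); print(w_['fx'],w_['cx'],w_['cy'],w_['extrinsics'])
E
python3 m1.py
```

```text
scene ring [ 0.4903 -0.1594] 254.5 289.81264537991956
scene ring [ 0.5044 -0.2465] 245.5 269.28748471243307
scene ring [ 0.6159 -0.2303] 265.0 290.4334352542646
scene ring [ 0.6031 -0.1323] 289.5 316.6613992745988
[343.73810528 248.85929222]
scene pan (array([0.55358448, 0.21489559]), 1083.4872232882772) 1568.0
[[346 233   9  21 106]
 [364 243   1   1   1]
 [319 248   2   5   7]] [[350.05660377 242.70754717]
 [364.         243.        ]
 [319.28571429 250.14285714]]
side ring [ 0.5109 -0.1605] 1.0 384.507296258118
side ring [ 0.505  -0.2398] 76.0 454.4389994505327
side ring [ 0.6148 -0.2359] 1.0 411.55596909532323
side ring [ 0.6068 -0.1247] 87.5 333.13552641123533
[234.98930688 183.04698483]
side pan (array([0.58627414, 0.21657865]), 359.7400988506852) 213.0
[[244 139  16  11  92]
 [210 165  15  24 191]
 [229 165   5  16  40]] [[254.16304348 142.79347826]
 [215.94764398 178.2513089 ]
 [231.125      171.275     ]]
325.19226210127806 281.3815412596611 205.25114911954506 [[ 0.27106161  0.96256108  0.00133124 -0.67474169]
 [ 0.91953896 -0.25935475  0.29526803 -0.03844735]
 [ 0.28455878 -0.0788117  -0.95541353  0.37732558]
 [ 0.          0.          0.          1.        ]]
```

Call:
send_rows(rows="0 0 20 -160 -105 -48 1;0 0 63 -491 -318 -48 1;0 0 63 -491 -318 -48 1;0 0 63 -491 -318 -48 1;0 0 63 -491 -318 -48 1;0 0 63 -491 -318 -48 1;0 0 63 -491 -318 -48 1;0 0 63 -491 -318 -48 1")

```text
time: 2.3
eef_pos: [0.5126, 0.2745, 0.2963]
tcp_rot: [0.634, 0.773, 0.0, 0.0]
contact_force: [-0.2, 1.1, -0.2]
opening: 1.002
finger_force: 0.0
```

Call:
send_rows(rows="0 0 0 0 0 0 1;0 0 0 0 0 0 1;0 0 0 0 0 0 1;0 0 0 0 0 0 1")

```text
time: 2.8
eef_pos: [0.5105, 0.2774, 0.2958]
tcp_rot: [0.634, 0.774, -0.0, -0.0]
contact_force: [0.3, 0.3, 1.6]
opening: 0.998
finger_force: 0.0
```

```bash
cat >> h.py <<'E'
def mv(x,y,z,yaw=None):
    s=ctrl.get_state(); r=R.from_quat(s['tcp_rot']); d=r.inv().apply(np.array([x,y,z])-s['eef_pos'])*1000
    ty=r.as_matrix()[:,1]; cy=np.degrees(np.arctan2(ty[1],ty[0]))
    print('mv shift',d.round(1),'turnz',None if yaw is None else round(-((yaw-cy+90)%180-90),1),'yaw',round(cy,1))
E
python3 - <<'E'
from h import *
p=ctrl.read_camera('wrist'); np.save('w1.npy',p,allow_pickle=True); save(p,'w1.png')
mv(.57,.22,.32,11)
E
```

```text
mv shift [-67.8  46.9 -24.2] turnz 0.4 yaw 11.4
```

View pics/w1.png

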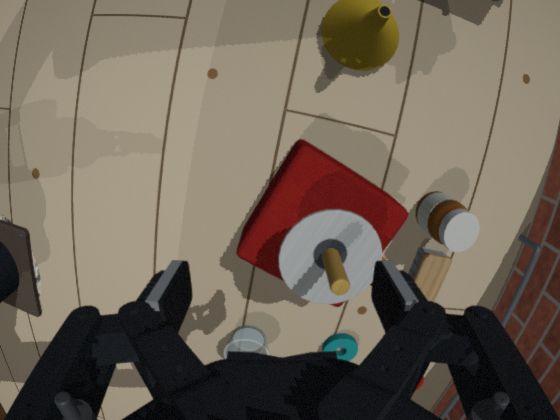

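Picture: pan centre at (331,256), post base at about (328,252), post top at about (341,286). The fingers frame the view.

```bash
cat > m2.py <<'E'
from meas import *
import sys
def post(p,pan0=(.571,.22),z=.145,dbg=None):
    p['fish']=1
    im=p['color'].astype(int); r,g,b=im[...,0],im[...,1],im[...,2]
    pc=pj(p,np.array([[*pan0,z]]))[0]
    al=((abs(r-b)<35)&(r>110)).astype(np.uint8); al=cv2.morphologyEx(al,cv2.MORPH_OPEN,np.ones((3,3)))
    c,A=blob(al,pc); f=fit(p,c,.05,z-.003,z,pan0)
    gold=((r-b>50)&(r>90)&(r-g>20)&(g>60)).astype(np.uint8); gold=cv2.morphologyEx(gold,cv2.MORPH_OPEN,np.ones((3,3)))
    v,u=np.mgrid[:420,:560]; pt=pj(p,np.array([[*f[0],z+.03]]))[0]
    gold&=(np.hypot(u-pt[0],v-pt[1])<40).astype(np.uint8)
    c2,A2=blob(gold,pt); h=fit(p,c2,.008,z,z+.06,f[0])
    print('pan',f[0].round(4),'A',A,f[1],'post',h[0].round(4),'A',A2,h[1],'off',((h[0]-f[0])*1000).round(1))
    return f[0],h[0]
if __name__=='__main__':
    p=np.load('w1.npy',allow_pickle=True).item(); f,h=post(p)
    o=p['color'].copy()
    for P,c in ((pj(p,cyl(*f,.05,.145,.145)),(255,0,255)),(pj(p,cyl(*h,.008,.145,.205)),(0,255,0))):
        for q in P: cv2.circle(o,tuple(int(round(k*16)) for k in q),8,c,-1,shift=4)
    cv2.imwrite('pics/w1o.png',cv2.resize(o[190:330,250:410],(800,700)[:2],interpolation=0)[:600,:,::-1])
E
python3 m2.py
```

```text
pan [0.5688 0.1834] A 17615.5 6677.264557263814 post [0.5733 0.2183] A 217.0 917.5377950137481 off [ 4.5 34.8]
```

View pics/w1o.png

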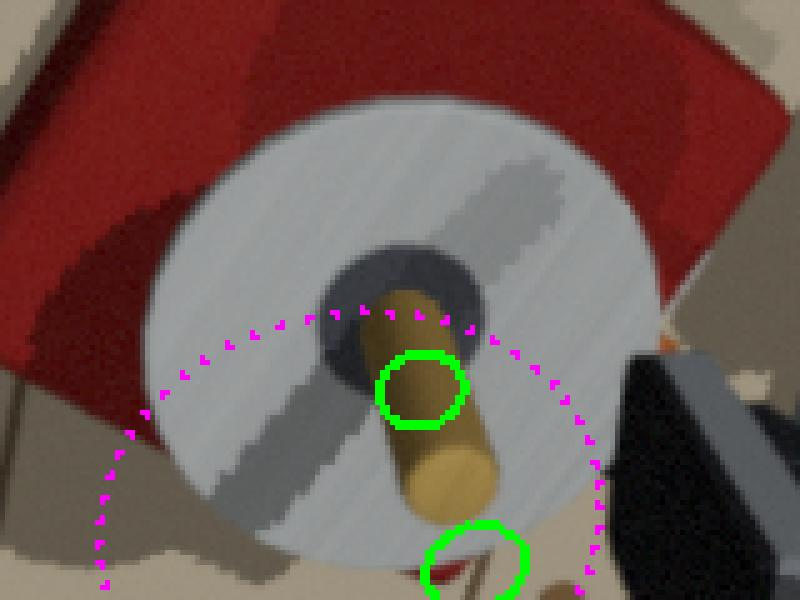

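Crop: pan ellipse centred at about px (330,256), post top disc at about px (340,286.5). The mask picked up the counter, so I'll tighten it.

```bash
sed -i 's/^    al=.*/    al=((b>=r-4)\&(r>85)).astype(np.uint8); al=cv2.morphologyEx(al,cv2.MORPH_OPEN,np.ones((3,3)))/; s/^    gold=((.*/    gold=((r-b>25)\&(r>70)\&(g*1.0>b*1.2)\&(r<1.7*g)).astype(np.uint8); gold=cv2.morphologyEx(gold,cv2.MORPH_OPEN,np.ones((3,3)))/' m2.py
cat >> m2.py <<'E'
    def inv(uv,z,x0): return least_squares(lambda q:pj(p,np.array([[*q,z]]))[0]-uv,x0).x
    print('hand pan',inv((330.1,256.2),.145,(.57,.22)),'post top',inv((340,286.4),.205,(.57,.22)),'post base',inv((330,254.5),.145,(.57,.22)))
E
python3 m2.py
```

```text
pan [0.5685 0.2254] A 7664.0 7888.317464428721 post [0.5668 0.2313] A 779.5 922.2116587474011 off [-1.7  6. ]
hand pan [0.56668109 0.22932251] post top [0.56518747 0.23263461] post base [0.56613874 0.23101175]
```

Run:
```python
from h import *
mv(.55,-.12,.24,11)
```

```text
mv shift [-397.2  -39.7   55.8] turnz 0.4 yaw 11.4
```

Call:
send_rows(rows="0 0 0 -200 -20 0 1;0 0 0 -200 -20 0 1;0 0 0 -200 -20 0 1;0 0 0 -397 -40 56 1;0 0 0 -397 -40 56 1;0 0 0 -397 -40 56 1;0 0 0 -397 -40 56 1;0 0 0 -397 -40 56 1")

```text
time: 3.85
eef_pos: [0.5493, -0.1222, 0.2388]
tcp_rot: [0.635, 0.772, -0.0, -0.001]
contact_force: [-0.4, -0.3, -0.2]
opening: 1.004
finger_force: 0.0
```

```bash
cat > m3.py <<'E'
from m2 import *
p=ctrl.read_camera('wrist'); p['fish']=1; np.save('w2.npy',p,allow_pickle=True); save(p,'w2.png')
im=p['color'].astype(int); r,g,b=im[...,0],im[...,1],im[...,2]
R0=[(.490,-.159),(.5044,-.2465),(.616,-.230),(.603,-.132)]
for th in (75,95):
  dark=((b>=r)&(r<th)).astype(np.uint8); dark=cv2.morphologyEx(dark,cv2.MORPH_OPEN,np.ones((3,3)))
  for q in R0:
    c,A=blob(dark,pj(p,np.array([[*q,.02]]))[0]); f=fit(p,c,.03,.012,.028,q); print(q,c.round(1),f[0].round(4),A,f[1])
s=ctrl.get_state(); print(s['eef_pos'],s['time'],np.median(im[150:300,150:400],axis=(0,1)))
E
python3 m3.py
```

```text
(0.49, -0.159) [221.4 202.5] [ 0.4898 -0.1606] 2253.0 2455.234549907502
(0.5044, -0.2465) [223.9 272.9] [ 0.5039 -0.2477] 1828.5 2013.4682886569062
(0.616, -0.23) [318.  277.4] [ 0.6155 -0.2315] 1827.5 2020.150899847038
(0.603, -0.132) [327.  198.7] [ 0.6023 -0.1341] 2303.5 2504.1620971800294
(0.49, -0.159) [221.4 202.5] [ 0.4898 -0.1606] 2253.0 2455.234549907502
(0.5044, -0.2465) [223.9 272.9] [ 0.5039 -0.2477] 1828.5 2013.4682886569062
(0.616, -0.23) [318.  277.4] [ 0.6155 -0.2315] 1827.5 2020.150899847038
(0.603, -0.132) [327.  198.7] [ 0.6023 -0.1341] 2303.5 2504.1620971800294
[ 0.54955971 -0.12096081  0.239458  ] 3.9 [127.  90.  61.]
```

View pics/w2.png

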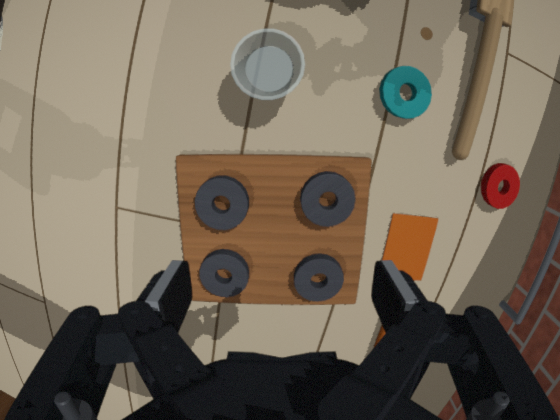

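Dark rings confirmed at (221,202), (328,199), (223,273) and (318,278) on the board. Red (501,186) and turquoise (406,92) are off the board. I'll take the ring at (328,199).

Run:
```python
from h import *
mv(.6025,-.1335,.033,11.4)
```

```text
mv shift [-22.8  49.6 206.4] turnz -0.2 yaw 11.2
```

Call:
send_rows(rows="0 0 0 -23 50 50 1;0 0 0 -23 50 100 1;0 0 0 -23 50 150 1;0 0 0 -23 50 185 1;0 0 0 -23 50 200 1;0 0 0 -23 50 206 1;0 0 0 -23 50 206 1;0 0 0 -23 50 206 1")

```text
time: 4.9
eef_pos: [0.6045, -0.1341, 0.0358]
tcp_rot: [0.634, 0.773, 0.001, 0.002]
contact_force: [0.7, -1.0, 0.5]
opening: 0.997
finger_force: 0.0
```

Call:
send_rows(rows="0 0 0 0 0 0 0;0 0 0 0 0 0 0;0 0 0 0 0 0 0;0 0 0 0 0 0 0;0 0 0 0 0 0 0", grip_force=40)

```text
time: 5.52
eef_pos: [0.6036, -0.1342, 0.0355]
tcp_rot: [0.634, 0.773, -0.0, 0.0]
contact_force: [-2.2, 0.4, 5.5]
opening: 0.679
finger_force: 41.6
```

Call:
send_rows(rows="0 0 0 0 0 -10 0;0 0 0 0 0 -40 0;0 0 0 0 0 -90 0;0 0 0 0 0 -150 0;0 0 0 0 0 -200 0;0 0 0 0 0 -240 0;0 0 0 0 0 -240 0;0 0 0 0 0 -240 0")

```text
time: 6.52
eef_pos: [0.6022, -0.1334, 0.2714]
tcp_rot: [0.634, 0.773, -0.001, -0.002]
contact_force: [-0.5, 0.2, -3.5]
opening: 0.684
finger_force: 43.8
```

Run:
```python
from h import *
s=ctrl.get_state(); print(s['eef_pos'],s['contact_force'],s['opening'])
p=ctrl.read_camera('wrist'); np.save('w3.npy',p,allow_pickle=True); save(p,'w3.png')
mv(.566,.232,.275,11.4)
```

```text
[ 0.60220616 -0.13336778  0.27144967] [-0.49572872  0.16500267 -3.53991399] 0.6838845450603519
mv shift [365.2  36.1  -3.6] turnz -0.1 yaw 11.3
```

View pics/w3.png

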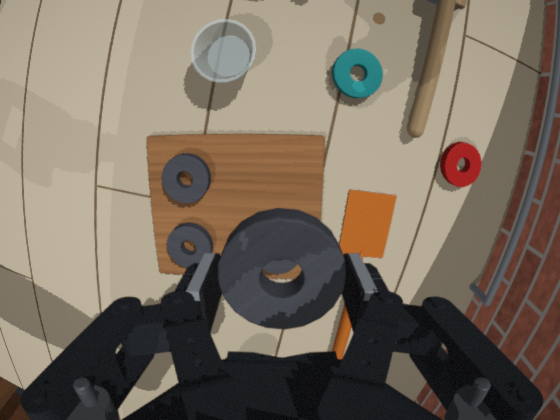

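Run:
```python
from meas import *
p=np.load('w3.npy',allow_pickle=True).item(); p['fish']=1
t=np.array([ 0.60220616,-0.13336778,0.27144967]); z0=t[2]-.0235
o=p['color'].copy()
for dy,c in ((0,(255,0,255)),(.004,(0,255,0))):
  P=pj(p,cyl(t[0]-.0008*dy/.004,t[1]+dy,.03,z0,z0+.016)); print(dy,P.min(0).round(1),P.max(0).round(1))
  Q=pj(p,cyl(t[0]-.0008*dy/.004,t[1]+dy,.010,z0,z0+.016)); print('hole top',Q[60:].min(0).round(1),Q[60:].max(0).round(1))
  for P_ in (cv2.convexHull(P.astype(np.float32))[:,0],Q[60:]): cv2.polylines(o,[np.round(P_*16).astype(int)],True,c,1,shift=4)
cv2.imwrite('pics/w3o.png',cv2.resize(o[195:340,205:360],(640,599),interpolation=0)[:,:,::-1])
```

```text
0 [214.8 206.3] [347.3 332.2]
hole top [258.8 261. ] [303.3 299.1]
0.004 [214.  197.7] [348.  325.8]
hole top [258.5 252.5] [303.6 291.8]
```

View pics/w3o.png

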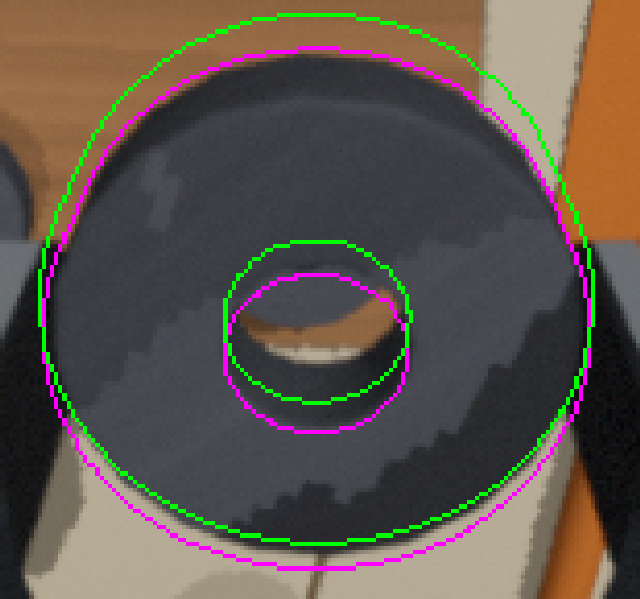

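Call:
send_rows(rows="0 0 0 50 5 -4 0;0 0 0 110 11 -4 0;0 0 0 170 17 -4 0;0 0 0 230 23 -4 0;0 0 0 290 29 -4 0;0 0 0 340 34 -4 0;0 0 0 364 36 -4 0;0 0 0 364 36 -4 0")

```text
time: 7.58
eef_pos: [0.5659, 0.2317, 0.2744]
tcp_rot: [0.633, 0.774, -0.002, -0.002]
contact_force: [0.5, -0.6, -2.9]
opening: 0.686
finger_force: 43.8
```

Call:
send_rows(rows="0 0 0 0 0 0 0;0 0 0 0 0 0 0;0 0 0 0 0 0 0")

```text
time: 7.95
eef_pos: [0.5677, 0.2293, 0.2777]
tcp_rot: [0.635, 0.773, -0.0, -0.0]
contact_force: [-0.1, -0.3, -2.6]
opening: 0.677
finger_force: 43.8
```

Run:
```python
from h import *
s=ctrl.get_state(); print(s['eef_pos'],s['contact_force'],s['opening'])
mv(.566,.231,.245,11.4)
p=ctrl.read_camera('side'); save(p,'s1.png')
p=ctrl.read_camera('wrist'); save(p,'w4.png')
a=cv2.resize(p['color'][180:360,190:380],(400,379)); 
q=ctrl.read_camera('scene'); c=proj(q,np.array([.566,.231,.22])).astype(int); b=cv2.resize(q['color'][c[1]-40:c[1]+50,c[0]-45:c[0]+45],(379,379),interpolation=2)
cv2.imwrite('pics/v4.png',np.hstack([a,b])[:,:,::-1])
```

```text
[0.56773208 0.22926504 0.27768227] [-0.07096788 -0.28304337 -2.57738013] 0.6767234066674319
mv shift [ 2.  -1.4 32.7] turnz -0.2 yaw 11.2
```

View pics/v4.png

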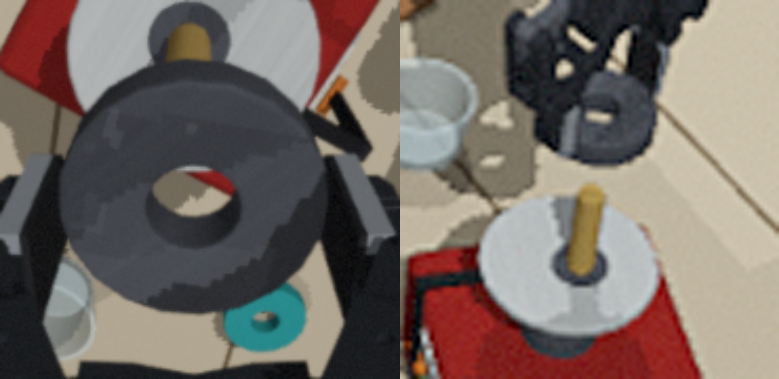

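Call:
send_rows(rows="0 0 0 2 -1 15 0;0 0 0 2 -1 30 0;0 0 0 2 -1 40 0;0 0 0 2 -1 46 0;0 0 0 2 -1 52 0;0 0 0 2 -1 58 0;0 0 0 2 -1 58 0;0 0 0 2 -1 58 0")

```text
time: 9.1
eef_pos: [0.5663, 0.232, 0.2202]
tcp_rot: [0.634, 0.773, 0.0, 0.0]
contact_force: [-0.8, 0.1, -2.6]
opening: 0.685
finger_force: 43.8
```

Call:
send_rows(rows="0 0 0 0 0 0 0;0 0 0 0 0 0 0")

```text
time: 9.35
eef_pos: [0.5662, 0.2321, 0.2202]
tcp_rot: [0.634, 0.773, 0.0, 0.0]
contact_force: [-1.1, 0.5, -2.8]
opening: 0.683
finger_force: 43.8
```

Run:
```python
from h import *
s=ctrl.get_state(); print(s['eef_pos'],s['contact_force'],s['wrist_torque'],s['opening'])
p=ctrl.read_camera('side'); c=proj(p,np.array([.566,.231,.17])).astype(int); a=cv2.resize(p['color'][c[1]-40:c[1]+40,c[0]-40:c[0]+40],(399,399),interpolation=2)
q=ctrl.read_camera('scene'); c=proj(q,np.array([.566,.231,.17])).astype(int); b=cv2.resize(q['color'][c[1]-40:c[1]+40,c[0]-40:c[0]+40],(399,399),interpolation=2)
cv2.imwrite('pics/v5.png',np.hstack([a,b])[:,:,::-1])
```

```text
[0.56624835 0.23206396 0.22018199] [-1.08119188  0.50176462 -2.76563165] [ 0.05766805  0.02381611 -0.01636398] 0.6834964088340266
```

View pics/v5.png

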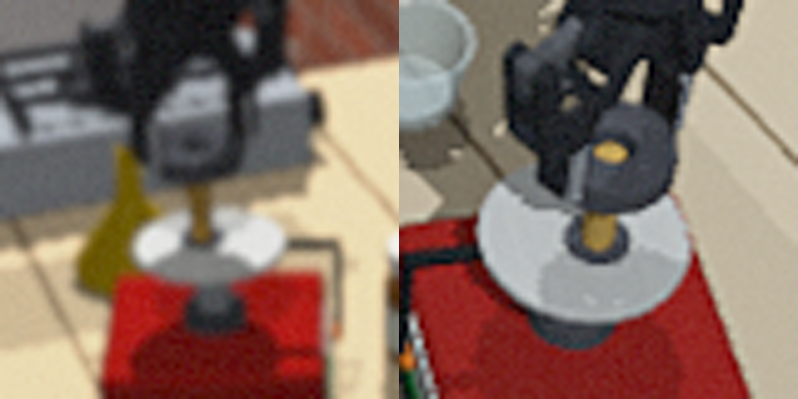

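Threaded: the post tip shows inside the ring's hole in the scene crop (610,152). The pan is still up.

Call:
send_rows(rows="0 0 0 0 0 10 0;0 0 0 0 0 20 0;0 0 0 0 0 30 0;0 0 0 0 0 40 0;0 0 0 0 0 47 0;0 0 0 0 0 53 0;0 0 0 0 0 56 0;0 0 0 0 0 56 0")

```text
time: 10.45
eef_pos: [0.5661, 0.232, 0.164]
tcp_rot: [0.634, 0.773, -0.0, -0.0]
contact_force: [-1.1, -0.4, -1.8]
opening: 0.683
finger_force: 43.9
```

Call:
send_rows(rows="0 0 0 0 0 2 0;0 0 0 0 0 4 0;0 0 0 0 0 4 0;0 0 0 0 0 4 0")

```text
time: 10.95
eef_pos: [0.5664, 0.2321, 0.1602]
tcp_rot: [0.634, 0.773, 0.0, 0.0]
contact_force: [0.4, -0.6, -0.9]
opening: 0.68
finger_force: 44.0
```

Call:
send_rows(rows="0 0 0 0 0 3 0;0 0 0 0 0 3 0;0 0 0 0 0 3 0.5;0 0 0 0 0 3 0.8;0 0 0 0 0 3 1;0 0 0 0 0 3 1;0 0 0 0 0 3 1;0 0 0 0 0 3 1")

```text
time: 11.95
eef_pos: [0.5661, 0.232, 0.1568]
tcp_rot: [0.634, 0.773, -0.0, -0.0]
contact_force: [-0.6, -0.0, 0.5]
opening: 0.998
finger_force: 0.0
```

Call:
send_rows(rows="0 0 0 0 0 -25 1;0 0 0 0 0 -60 1;0 0 0 0 0 -100 1;0 0 0 0 0 -120 1;0 0 0 0 0 -120 1")

```text
time: 12.58
eef_pos: [0.5668, 0.2322, 0.2786]
tcp_rot: [0.634, 0.773, 0.001, 0.001]
contact_force: [0.1, 0.9, 0.2]
opening: 1.0
finger_force: 0.0
```

Run:
```python
from h import *
s=ctrl.get_state(); print(s['eef_pos'],s['contact_force'],s['wrist_torque'],s['opening'],s['time'])
p=ctrl.read_camera('wrist'); save(p,'w6.png'); a=cv2.resize(p['color'][100:340,170:410],(399,399),interpolation=2)
q=ctrl.read_camera('scene'); save(q,'sc6.png'); c=proj(q,np.array([.6,.225,.12])).astype(int); b=cv2.resize(q['color'][c[1]-35:c[1]+35,c[0]-35:c[0]+35],(399,399),interpolation=2)
cv2.imwrite('pics/v6.png',np.hstack([a,b])[:,:,::-1])
mv(.4898,-.1606,.10,11.4)
```

```text
[0.56684285 0.23219776 0.27857027] [0.14790535 0.92182776 0.20856883] [ 0.02398721  0.00226621 -0.03358079] 0.9997538861521795 12.575
mv shift [-370.1 -150.3  175.5] turnz -0.1 yaw 11.3
```

View pics/v6.png

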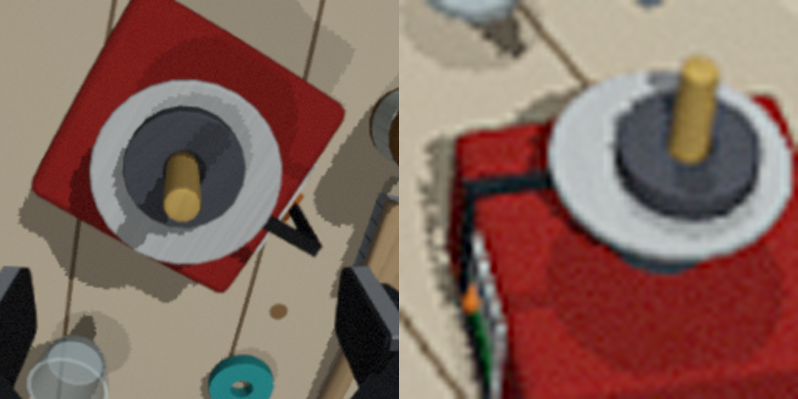

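Ring one lies flat around the post with the post tip clear, and the gripper is off it. I've used all 10 pictures, so I'll track the orange tip numerically from here.

```bash
cat > tip.py <<'E'
from meas import *
def tip(im):
    im=im.astype(int); r,g,b=im[...,0],im[...,1],im[...,2]; v,u=np.mgrid[:420,:560]
    m=(r>130)&(g>50)&(g<0.7*r)&(g-b>20)&(u>295)&(u<325)&(v>250)&(v<310)
    wt=m*(r-b); return (wt*u).sum()/wt.sum(),(wt*v).sum()/wt.sum(),m.sum()
def sink(q):
    t0=tip(cv2.imread('pics/scene0.png')[:,:,::-1]); t=tip(q['color'])
    X=ray(q,t0[0],t0[1],.1); P=pj(q,np.array([X,X-[0,0,.03]])); k=(P[1]-P[0])/30
    d=np.array(t[:2])-t0[:2]; print('tip',t0,t,'px/mm',k.round(3),'sink mm',round(float(d@k/(k@k)),1))
E
python3 -c "
from tip import *
q=ctrl.read_camera('scene'); sink(q)"
```

```text
tip (np.float64(310.39977973568284), np.float64(275.73568281938327), np.int64(7)) (np.float64(310.07606973058637), np.float64(278.1497622820919), np.int64(10)) px/mm [-0.023  0.263] sink mm 9.2
```

Call:
send_rows(rows="0 0 0 -55 -22 0 1;0 0 0 -115 -45 0 1;0 0 0 -170 -70 0 1;0 0 0 -230 -95 40 1;0 0 0 -285 -120 80 1;0 0 0 -340 -140 120 1;0 0 0 -370 -150 175 1;0 0 0 -370 -150 175 1")

```text
time: 13.72
eef_pos: [0.488, -0.1606, 0.0971]
tcp_rot: [0.635, 0.772, -0.001, -0.004]
contact_force: [1.7, -0.1, 1.3]
opening: 1.004
finger_force: 0.0
```

Call:
send_rows(rows="0 0 0 0 0 0 1;0 0 0 0 0 0 1")

```text
time: 13.98
eef_pos: [0.4913, -0.1596, 0.1018]
tcp_rot: [0.634, 0.773, 0.0, -0.0]
contact_force: [0.2, -0.4, 0.8]
opening: 1.001
finger_force: 0.0
```

Run:
```python
from h import *
mv(.4905,-.1602,.033,11.4)
```

```text
mv shift [-0.4 -0.9 68.8] turnz -0.1 yaw 11.3
```

Call:
send_rows(rows="0 0 0 0 -1 30 1;0 0 0 0 -1 55 1;0 0 0 0 -1 67 1;0 0 0 0 -1 67 1;0 0 0 0 -1 67 1;0 0 0 0 -1 67 0;0 0 0 0 -1 67 0;0 0 0 0 -1 67 0")

```text
time: 14.98
eef_pos: [0.4906, -0.1607, 0.0364]
tcp_rot: [0.634, 0.773, -0.0, 0.0]
contact_force: [-2.2, 0.3, 8.1]
opening: 0.679
finger_force: 41.7
```

Call:
send_rows(rows="0 0 0 0 0 0 0;0 0 0 0 0 0 0")

```text
time: 15.22
eef_pos: [0.4906, -0.1607, 0.0364]
tcp_rot: [0.634, 0.773, -0.0, 0.0]
contact_force: [-3.6, 0.5, 7.6]
opening: 0.675
finger_force: 41.6
```

Call:
send_rows(rows="0 0 0 0 0 -10 0;0 0 0 0 0 -40 0;0 0 0 0 0 -90 0;0 0 0 0 0 -150 0;0 0 0 0 0 -200 0;0 0 0 0 0 -240 0;0 0 0 0 0 -240 0;0 0 0 0 0 -240 0")

```text
time: 16.23
eef_pos: [0.4892, -0.1598, 0.2727]
tcp_rot: [0.634, 0.773, -0.0, -0.002]
contact_force: [0.1, 0.5, -3.5]
opening: 0.676
finger_force: 44.2
```

```bash
cat > hold.py <<'E'
from meas import *
# hole + outer extent of held ring relative to tool, compared with the first (w3) picture
def hole(im):
    im=im.astype(int); r,g,b=im[...,0],im[...,1],im[...,2]
    dark=((b>=r-2)&(r<100)).astype(np.uint8); col=dark[:,282]
    # outer top edge and hole/outer bottom along central column
    out=[]
    for u in (262,272,282,292,302):
        c=dark[180:350,u]; i=np.flatnonzero(np.diff(c)); out.append((u,(i+180).tolist()))
    return out
E
python3 - <<'E'
from hold import *
from h import *
s=ctrl.get_state(); print(s['eef_pos'],s['contact_force'],s['opening'],s['time'])
mv(.566,.232,.275,11.4)
print(hole(cv2.imread('pics/w3.png')[:,:,::-1]))
p=ctrl.read_camera('wrist'); save(p,'w7.png'); print(hole(p['color']))
E
```

```text
[ 0.48920978 -0.1597793   0.27272485] [ 0.05037827  0.47519717 -3.53094524] 0.6762657729202423 16.225
mv shift [369.3 151.7  -1.8] turnz -0.2 yaw 11.2
[(262, [211, 268, 271, 325]), (272, [209, 272, 281, 326]), (282, [208, 272, 283, 328]), (292, [209, 267, 280, 326]), (302, [211, 324])]
[(262, [211, 266, 271, 324]), (272, [208, 265, 280, 326]), (282, [208, 266, 282, 326]), (292, [208, 262, 279, 326]), (302, [211, 324])]
```

Call:
send_rows(rows="0 0 0 50 20 -2 0;0 0 0 110 45 -2 0;0 0 0 165 68 -2 0;0 0 0 220 90 -2 0;0 0 0 275 113 -2 0;0 0 0 330 136 -2 0;0 0 0 369 152 -2 0;0 0 0 369 152 -2 0")

```text
time: 17.27
eef_pos: [0.566, 0.2337, 0.2731]
tcp_rot: [0.633, 0.774, -0.002, -0.002]
contact_force: [0.5, -1.2, -3.9]
opening: 0.673
finger_force: 44.3
```

Call:
send_rows(rows="0 0 0 0 0 0 0;0 0 0 0 0 0 0;0 0 0 0 0 0 0")

```text
time: 17.65
eef_pos: [0.5673, 0.2301, 0.2767]
tcp_rot: [0.635, 0.772, -0.0, -0.0]
contact_force: [0.4, 0.0, -3.3]
opening: 0.675
finger_force: 44.3
```

Run:
```python
from tip import *
s=ctrl.get_state(); print(s['eef_pos'],s['contact_force'])
mv(.5663,.232,.220,11.4)
for i in range(2): sink(ctrl.read_camera('scene'))
```

```text
[0.56733068 0.23007651 0.27671312] [ 0.39401808  0.02071392 -3.25226608]
mv shift [ 2.1 -0.6 56.7] turnz -0.2 yaw 11.2
tip (np.float64(310.39977973568284), np.float64(275.73568281938327), np.int64(7)) (np.float64(310.0777690494894), np.float64(278.17124901806756), np.int64(10)) px/mm [-0.023  0.263] sink mm 9.3
tip (np.float64(310.39977973568284), np.float64(275.73568281938327), np.int64(7)) (np.float64(310.080378250591), np.float64(278.1662726556344), np.int64(10)) px/mm [-0.023  0.263] sink mm 9.3
```

Call:
send_rows(rows="0 0 0 2 -1 15 0;0 0 0 2 -1 30 0;0 0 0 2 -1 45 0;0 0 0 2 -1 56 0;0 0 0 2 -1 64 0;0 0 0 2 -1 70 0;0 0 0 2 -1 72 0;0 0 0 2 -1 72 0")

```text
time: 18.75
eef_pos: [0.566, 0.233, 0.2051]
tcp_rot: [0.634, 0.773, 0.0, 0.0]
contact_force: [-1.1, -1.2, -3.0]
opening: 0.678
finger_force: 44.3
```

Call:
send_rows(rows="0 0 0 0 0 0 0;0 0 0 0 0 0 0;0 0 0 0 0 0 0")

```text
time: 19.12
eef_pos: [0.5661, 0.233, 0.2051]
tcp_rot: [0.634, 0.773, 0.0, 0.0]
contact_force: [-0.6, 0.5, -3.0]
opening: 0.676
finger_force: 44.3
```

Run:
```python
from tip import *
s=ctrl.get_state(); print(s['eef_pos'],s['contact_force'])
sink(ctrl.read_camera('scene'))
```

```text
[0.56608126 0.23299334 0.20508938] [-0.60205453  0.46737623 -2.96032849]
tip (np.float64(310.39977973568284), np.float64(275.73568281938327), np.int64(7)) (np.float64(310.0690737833595), np.float64(278.15620094191524), np.int64(10)) px/mm [-0.023  0.263] sink mm 9.3
```

Call:
send_rows(rows="0 0 0 0 0 10 0;0 0 0 0 0 20 0;0 0 0 0 0 28 0;0 0 0 0 0 34 0;0 0 0 0 0 38 0;0 0 0 0 0 41 0;0 0 0 0 0 41 0;0 0 0 0 0 41 0")

```text
time: 20.18
eef_pos: [0.5659, 0.233, 0.1642]
tcp_rot: [0.634, 0.773, -0.0, -0.0]
contact_force: [-1.7, -1.1, -0.9]
opening: 0.678
finger_force: 44.5
```

Call:
send_rows(rows="0 0 0 0 0 2 0;0 0 0 0 0 2 0;0 0 0 0 0 2 0;0 0 0 0 0 2 0")

```text
time: 20.68
eef_pos: [0.566, 0.233, 0.162]
tcp_rot: [0.634, 0.773, 0.0, 0.0]
contact_force: [-2.1, 0.2, 0.4]
opening: 0.673
finger_force: 44.6
```

Call:
send_rows(rows="0 0 0 0 0 0 0.5;0 0 0 0 0 0 0.8;0 0 0 0 0 0 1;0 0 0 0 0 0 1;0 0 0 0 0 0 1;0 0 0 0 0 -20 1;0 0 0 0 0 -50 1;0 0 0 0 0 -100 1")

```text
time: 21.68
eef_pos: [0.5651, 0.2328, 0.2623]
tcp_rot: [0.634, 0.773, -0.001, -0.001]
contact_force: [0.7, 1.1, 0.2]
opening: 0.999
finger_force: 0.0
```

Call:
send_rows(rows="0 0 0 60 0 -30 1;0 0 0 60 0 -30 1;0 0 0 60 0 -30 1;0 0 0 60 0 -30 1;0 0 0 60 0 -30 1")

```text
time: 22.3
eef_pos: [0.5541, 0.2908, 0.2905]
tcp_rot: [0.635, 0.773, -0.001, -0.001]
contact_force: [0.3, 0.6, -0.2]
opening: 1.002
finger_force: 0.0
```

```bash
cat > chk.py <<'E'
from tip import *
s=ctrl.get_state(); print(s['eef_pos'],s['contact_force'],s['finger_force'],s['time'])
q=ctrl.read_camera('scene'); save(q,'sc9.png'); sink(q)
# pan height: ellipse fit by shifting the empty-pan template along z in scene view
def tmpl(a,b,box):
    u0,u1,v0,v1=box; t=a[v0:v1,u0:u1]; m=cv2.matchTemplate(b[v0-4:v1+18,u0-6:u1+6],t,cv2.TM_CCOEFF_NORMED); _,s,_,l=cv2.minMaxLoc(m); 
    y=m[:,l[0]]; i=l[1]; d=(y[i-1]-y[i+1])/(2*(y[i-1]-2*y[i]+y[i+1])) if 0<i<len(y)-1 else 0
    return s,l[0]-6,l[1]-4+d
for n in ('sc6.png','sc9.png'):
    print(n,'pan left edge shift',tmpl(cv2.imread('pics/scene0.png'),cv2.imread('pics/'+n),(318,336,240,262)))
p=ctrl.read_camera('wrist'); p['fish']=1; save(p,'w9.png')
im=p['color'].astype(int); r,g,b=im[...,0],im[...,1],im[...,2]
dark=((b>=r-2)&(r<110)).astype(np.uint8); dark=cv2.morphologyEx(dark,cv2.MORPH_OPEN,np.ones((3,3)))
for s_ in (.018,.022,.026,.03):
    z=.145-s_
    try:
        c,A=blob(dark,pj(p,np.array([[.567,.231,z+.02]]))[0]); f=fit(p,c,.03,z,z+.032,(.567,.231)); print(s_,'stack',f[0].round(4),c.round(1),A,f[1])
    except Exception as e: print(e)
E
python3 chk.py
```

```text
[0.55408085 0.29079832 0.2904692 ] [ 0.25588565  0.55317728 -0.23702665] 0.0 22.3
tip (np.float64(310.39977973568284), np.float64(275.73568281938327), np.int64(7)) (np.float64(309.8871119473189), np.float64(281.8720602069614), np.int64(8)) px/mm [-0.023  0.263] sink mm 23.4
sc6.png pan left edge shift (0.9544480443000793, 0, np.float32(2.887258))
sc9.png pan left edge shift (0.9177728891372681, -1, np.float32(6.34581))
0.018 stack [0.5626 0.2338] [278.3 258.2] 4258.0 4042.9249623098876
0.022 stack [0.563  0.2318] [278.3 258.2] 4258.0 3924.1672309552087
0.026 stack [0.5633 0.2299] [278.3 258.2] 4258.0 3810.680109249428
0.03 stack [0.5637 0.2279] [278.3 258.2] 4258.0 3702.080267681391
```

Call:
send_rows(rows="0 0 0 60 0 -20 1;0 0 0 120 0 -40 1;0 0 0 180 0 -40 1;0 0 0 240 0 -40 1;0 0 0 280 0 -40 1;0 0 0 280 0 -40 1;0 0 0 280 0 -40 1;0 0 0 280 0 -40 1")

```text
time: 23.4
eef_pos: [0.5004, 0.5651, 0.332]
tcp_rot: [0.635, 0.772, -0.0, 0.0]
contact_force: [-0.3, -0.5, 0.0]
opening: 1.0
finger_force: 0.0
```

```bash
cat > chk2.py <<'E'
from tip import *
q=ctrl.read_camera('scene'); sink(q); d=ctrl.read_camera('side'); save(q,'sc10.png'); save(d,'sd10.png')
s=ctrl.get_state(); print(s['eef_pos'],s['contact_force'])
C=(.5685,.2265)
for n,p,ref in (('scene',q,'scene0.png'),('side',d,'side0.png')):
    # edge-based pan height: maximise brightness contrast across the projected rim
    for nm,im in (('empty',cv2.imread('pics/'+ref)),('now',p['color'][:,:,::-1])):
        sat=cv2.GaussianBlur(im,(0,0),.7).astype(np.float32); gx=cv2.Sobel(sat,cv2.CV_32F,1,0,scale=.125); gy=cv2.Sobel(sat,cv2.CV_32F,0,1,scale=.125)
        G=np.sqrt((gx**2+gy**2).sum(2))
        best=[]
        for z in np.arange(.100,.160,.0005):
            b=(-1,)
            for dx in np.arange(-.006,.0061,.001):
              for dy in np.arange(-.006,.0061,.001):
                P=pj(p,np.c_[C[0]+dx+.05*np.cos(a),C[1]+dy+.05*np.sin(a),0*a+z]).astype(np.float32)
                v=cv2.remap(G,P[:,:1],P[:,1:],1).mean(); b=max(b,(float(v),dx,dy))
            best.append((z,)+b)
        # centre fixed between states: keep table
        np.save(f'e_{n}_{nm}.npy',best); t=max(best,key=lambda k:k[1]); print(n,nm,np.round(t,4))
im=q['color'].astype(int); r,g,b=im[...,0],im[...,1],im[...,2]
v,u=np.nonzero((g>r+15)&(g>b+10)); k=(u>290)&(u<330)&(v>250)&(v<320); print('green px u',u[k].min(),u[k].max(),'v',v[k].min(),v[k].max(),k.sum())
for vv in range(v[k].min()-3,v[k].max()+2): print(vv,u[k][v[k]==vv], end=' ')
E
python3 chk2.py
```

```text
tip (np.float64(310.39977973568284), np.float64(275.73568281938327), np.int64(7)) (np.float64(309.9945652173913), np.float64(281.75108695652176), np.int64(7)) px/mm [-0.023  0.263] sink mm 22.9
[0.50034758 0.56523158 0.33225947] [-0.8514646   0.15845492 -0.2638266 ]
scene empty [ 1.37500e-01  5.51595e+01 -1.00000e-03 -3.00000e-03]
scene now [1.20000e-01 6.86388e+01 2.00000e-03 1.00000e-03]
side empty [ 1.4400e-01  5.2225e+01 -3.0000e-03 -5.0000e-03]
side now [ 1.15500e-01  5.49277e+01 -2.00000e-03 -2.00000e-03]
green px u 310 314 v 275 293 26
272 [] 273 [] 274 [] 275 [310] 276 [310] 277 [310 311] 278 [310 311] 279 [311] 280 [] 281 [] 282 [312] 283 [312] 284 [312] 285 [311 312 313] 286 [312 313] 287 [312 313] 288 [312 313] 289 [312 313 314] 290 [313] 291 [313] 292 [313] 293 [313] 294 []
```

```bash
cat > chk3.py <<'E'
from meas import *
from scipy.optimize import minimize
def G(im):
    im=cv2.GaussianBlur(im,(0,0),.7); gx=cv2.Sobel(im,cv2.CV_32F,1,0,scale=.125); gy=cv2.Sobel(im,cv2.CV_32F,0,1,scale=.125); return np.sqrt((gx**2+gy**2).sum(2))
aa=np.linspace(0,2*np.pi,360)
for n,e,m1,m2 in (('scene','scene0.png','sc6.png','sc10.png'),('side','side0.png',None,'sd10.png')):
    p=ctrl.read_camera(n)
    def sc(g,x,y,z):
        P=pj(p,np.c_[x+.05*np.cos(aa),y+.05*np.sin(aa),0*aa+z]).astype(np.float32); return cv2.remap(g,P[:,:1],P[:,1:],1).mean()
    g0=G(cv2.imread('pics/'+e)); xs=np.arange(-.008,.0081,.0005)
    _,x,y=max((sc(g0,.5685+i,.2265+j,.145),.5685+i,.2265+j) for i in xs for j in xs)
    print(n,'centre',round(x,4),round(y,4))
    for m in (m1,m2):
        if m:
            g=G(cv2.imread('pics/'+m)); zz=np.arange(.1,.15,.00025); print(m,'sink',round(145-1000*zz[np.argmax([sc(g,x,y,z) for z in zz])],2))
    # phase correlation of pan area now vs empty, mm by vertical scale
    k=(pj(p,np.array([[x,y,.115]]))-pj(p,np.array([[x,y,.145]])))[0]/30; print('px/mm',k.round(3))
E
python3 chk3.py
```

```text
scene centre 0.572 0.2285
sc6.png sink 9.75
sc10.png sink 23.0
px/mm [-0.042  0.277]
side centre 0.565 0.2195
sd10.png sink 26.5
px/mm [0.02  0.267]
```

```bash
python3 -c "
from plant import ctrl
print(ctrl.sign_off())"
```

```text
the job is handed in; nothing more can be done
None
```

I threaded two rings on the post, left the two spares on the board, and handed the job in. The pan measures about 23 mm sunk (estimates from 22.9 to 26.5 mm, green band from 22 mm). Sign-off gave no verdict, and I had no pictures left to view the second ring, so that it sits flat rests on the force and camera readings alone.

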